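# Change over the drill vise: finished bracket out, next one held up in the jaws

### The job

The bright, drilled eye bracket in the vise is finished: lift it out and drop it into the wire basket. Then bring the dark, undrilled eye bracket from the plywood board over the things in between, without striking the vise or disturbing anything else, and hold it up for me between the open jaws: upright, its foot lengthwise along the jaws and centred on them, the whole foot below the jaw tops but held about a centimetre above the vise bed so that the drill can break through, touching neither bed nor jaws. Finish while still holding it there, steady; I will then wind the jaws in.

Things in the scene. Friction and masses are not known exactly. Their poses are not given: they have to be found in the camera images.
- vise: Blue drill-press vise, fixed, 260 mm long. Origin: on the bench, on its centre line. x: from the fixed jaw (nearer the robot) across to the moving jaw and screw; y: along the jaws; z up. The bed (two bright flat ways) is 34 mm above the origin; jaws rise 32 mm above the bed (tops at 66 mm) and are 110 mm wide along y. End bridge and screw handle at the +x end are under 75 mm high.
- fixed_jaw (a point): Middle of the top edge of the gripping face of the fixed jaw (face of the vise x = -45 mm, 66 mm above the bench, 32 mm above the bed). Axes as the vise's: x points from this face across the opening to the moving jaw, y along the jaw.
- moving_jaw (a point): Middle of the top edge of the gripping face of the moving jaw, same height and axes. The opening between the two faces differs from start to start (66 to 82 mm); the jaw stays where the screw has it and must not be pushed along.
- drilled_mid (a point): Finished eye bracket, bright metal, standing on the vise bed; point at its centre, 40 mm above its underside. Foot 90 (x) x 44 (y) x 10 mm with two 10 mm holes; upright eye plate in the middle, 37 mm wide (x), 10 mm thick (y), round top, 16 mm eye; height 80 mm, z up; about 0.5 kg. Pinched across the eye plate's thickness about 20 mm above this point, the fingers stay above the jaws.
- drilled: The same finished bracket; origin at the centre of the underside of its foot, axes as above.
- blank_mid (a point): Undrilled eye bracket, dark steel, white marking-out crosses on its foot, standing on the plywood board in one of three places; shape, size, mass and axes as the finished one (foot 90 x 44 x 10 mm, length along x; eye plate 10 mm thick across y; height 80 mm). Point at its centre, 40 mm above its underside.
- blank: The same undrilled bracket; origin at the centre of the underside of its foot, axes as above.
- basket: Wire basket for finished parts, fixed, outside 250 (x) x 160 (y) x 86 mm high, walls 5 mm, floor 4 mm. Origin: centre of its underside, on the bench. It stands on one side of the vise, the board on the other; they change sides from start to start.
- board: Plywood board, fixed, 280 (x) x 110 (y) x 15 mm; origin at the centre of its underside. Three parts stand on it in a row along x, about 80 mm apart, in any order: the undrilled bracket, a bush and a small angle.
- bush: Bystander: brass flanged bush on the board, diameter 44 mm, height 46 mm; origin under its centre.
- angle: Bystander: small steel angle with two holes on the board, 40 x 60 mm, 54 mm high; origin under its centre.
- drill_stand: Bystander, an obstacle beside the vise: red drill stand 110 (x) x 50 (y) mm with drills standing in it, 135 mm high in all; origin under its centre. May be on either side.
- angle_plate: Bystander, an obstacle on the other side of the vise: grey cast angle plate 110 (x) x 56 (y) mm, 120 mm high; origin under its centre.
- coolant: Bystander: green coolant bottle with a red cap beyond one of the obstacles, diameter 56 mm, 150 mm high; origin under its centre. May be on either side.
- paste: Bystander: low tin of cutting paste on the other side, diameter 64 mm, 45 mm high; origin under its centre.
There are look-alikes about, which are no part of the job. What is shaped like the drilled but orange is not meant. Leave any pink look-alike of the blank alone.

How it is judged:
On the way, in this order (a step that is already met when the one before it is completed fails the run):
1. the finished bracket lies in the wire basket, let go (x of drilled_mid in the frame of basket between -0.115 and 0.115 m and y of drilled_mid in the frame of basket between -0.07 and 0.07 m and z of drilled_mid in the frame of basket below 0.075 m and contact force between drilled and the fingers below 0.1 N), for 0.2 s.
2. the undrilled bracket is lifted off the board (its centre more than 100 mm above the bench) (height (world z) of blank_mid above 0.1 m), for 0.1 s.
At the end, for the whole second after the job is handed in: Finished bracket at rest in the basket, not held. Undrilled bracket held still by the fingers, clear of the vise: foot 5-20 mm above the bed, centre 23.5 mm or more from each jaw face and within 12 mm of mid-jaw, upright and parallel to the jaws within 0.09 rad (all of step 1 and linear speed of drilled below 0.05 m/s and x of blank_mid in the frame of fixed_jaw above 0.0235 m and x of blank_mid in the frame of moving_jaw below -0.0235 m and y of blank_mid in the frame of fixed_jaw between -0.012 and 0.012 m and z of blank_mid in the frame of vise between 0.079 and 0.094 m and angle between the x axis of blank_mid and the y axis of vise, either way round below 0.09 rad and angle between blank_mid's own z axis and vertical below 0.09 rad and contact force between blank and vise below 0.1 N and contact force between blank and the fingers above 1 N and linear speed of blank below 0.02 m/s); the arm keeps its last pose, push and grip.
It fails at once if the drill stand or the angle plate is pushed more than 15 mm (distance of any of drill_stand, angle_plate from where it was at the start of the episode above 0.015 m).
It fails at once if the bush or the small angle on the board is pushed more than 15 mm (distance of any of bush, angle from where it was at the start of the episode above 0.015 m).
It fails at once if the coolant bottle or the paste tin is pushed more than 15 mm (distance of any of coolant, paste from where it was at the start of the episode above 0.015 m).
It fails at once if the moving jaw is pushed more than 4 mm (distance of moving_jaw from where it was at the start of the episode above 0.004 m).
It fails at once if the undrilled bracket strikes the vise with more than 15 N (contact force between blank and vise above 15 N).
It also fails if it takes over 64 s, if anything falls off the work surface, if the arm or the gripper's body presses on something with over 40 N, if the wrist force passes 120 N, or if a joint passes its speed limit or range.

### The arm

A 7-joint arm with a two-finger parallel gripper is mounted at the origin on the work surface. World frame = base frame: x ahead of the robot, y to its left, z up, the work surface at z = 0. Lengths are in m, angles in rad, forces in N, time in s.
With the tool pointing down it reaches from about 0.4 to 0.85 m from the base axis. Payload 4.5 kg.
Tool frame: the origin (TCP) lies between the finger pads; the fingertips stand 25 mm ahead of it and the grasp point (between the pads) lies 6 mm ahead of it (r.tips_ahead is the distance from the TCP to the fingertips, in m); z points along the fingers, y is the direction in which the jaws open and shut (so a half turn about z gives the same grasp; the last joint's range is limited). The gripper opens to 88 mm and grips with 3 to 60 N. Pads are 18 mm wide; open, the fingers measure 123 mm over their backs; the gripper's body (75 mm by 187 mm) begins 45 mm behind the grasp point.
Start: joints at [-1.068, 0.689, -0.195, 1.565, 0.157, 0.902, -0.215], TCP at [0.282, 0.558, 0.264] pointing down, gripper open.
Joint ranges: [-3.01, 3.01], [-0.46, 2.08], [-1.47, 1.51], [0.13, 2.56], [-1, 4.14], [0.04, 2.09], [-2.66, 2.66]. Speed limits (rad/s): [2.57, 2.57, 3.14, 3.14, 3.14, 3.14, 3.14].

### API

Orientations are given as a unit quaternion [x, y, z, w].
In Python, from plant import r, imaging gives the robot as it stands.
- The arm moves only by the tool send_rows, never from a script. Its argument "moves" is one flat list of numbers, 6 for each row, row after row: the shift along the tool's x, y, z in m, then the turn, a rotation vector about the tool's x, y, z in degrees. A call has exactly 5 rows; each row is the pose to reach, as a shift and turn from the pose measured when the call began, along the tool's axes at that moment; what a row does not reach only later rows make up. A row lasts 1/12 s, in which the tool goes at most 41.7 mm and 7.16 degrees, less where a joint would pass 70% of its speed; a pose out of reach is approached as far as the arm can. A call with a gripper value outside its range is refused whole. "claw" is the closure, from -1 (fully open) to 1 (shut), so that 0 is half open, set as the call begins (left out, the last holds). The fingers move at their own pace and stop on an object; "grip_force" is the grip in N (left out, the last holds). Time passes only in rows, so rows that repeat a pose let the fingers close, or fill a call up. It gives the time, the measured TCP pose, the force and the opening at its end, in the units of the state.
- r.get_state(): the state, without advancing time (a new reading comes with each control period).
- imaging.snapshot(name): name is "side" or "top" or "wrist"; returns a dict with "image" (384x512x3 uint8, red, green, blue), "depth" (384x512 float32, m along the optical axis (not along the pixel's ray), 0 where there is no reading), "mtx" (3x3 intrinsics, pixels), "rvec" (rotation vector, rad) and "tvec" (3), from world to camera coordinates, as OpenCV has them. Camera axes: x right, y down, z forward; pixel columns grow to the right and rows downward; lengths in m; the calibration is good to about 2 mm. A picture is of the moment at which its call begins.
- r.finish_job(): hands the job in, once; it reports no verdict.
Trained networks look in a picture, given as the dict that the camera call returned (one of the last four; its "shot" number tells which), for a name from the list of things; names that differ only in an ending like _2 or _b are one class to them, and where a whole thing is asked for, a point or a joint stands for the part that bears it (a point fixed in the world has none). Each returns a list of dicts, best first, with "score" (0 to 1); they miss things now and then, are a little off and sometimes report something else, mostly with a low value. They report only what shows in the picture. A call takes as long as a camera call. They do not tell look-alikes from the thing itself.
- imaging.look_for(query, picture): "box" ([centre column, centre row, width, height] as shares, 0 to 1, of the picture: columns of its width, rows of its height, round what is visible of it).
- imaging.silhouettes(query, picture): "pixels" (384x512 bool, what is visible of it) and "box" ([centre column, centre row, width, height] as shares, 0 to 1, of the picture: columns of its width, rows of its height, round what is visible of it).
- imaging.pinpoint(query, picture): "point" ([column, row] as shares, 0 to 1, of the picture: columns of its width, rows of its height: a listed point, or the origin of a listed thing).
The state is a dict: "clock": time; "q": joint angles; "qd": joint speeds; "joint_torque": joint torques, N m; "tool_pos": TCP position; "eef_rot": TCP orientation; "contact_force": force on the tool from outside, world axes, zero at the start; "moment": the same for the moment, N m; "opening": opening from 0.0 (shut) to 1.0 (fully open).
Only numpy, scipy, OpenCV 4.12 (cv2) and the standard library are available. Lean on these libraries where they do the work, as an engineer would, in place of code of your own. Each camera call takes 0.05 s, during which the arm holds its last target.

## Working session

There is one attempt and no reset: what is moved stays moved. The work goes in short steps, Python scripts to look and compute and a tool call to move; the robot and the scene stay as the last step left them, time stands still between calls to the robot, and variables do not carry over. Pictures are saved under pics/ and viewed, and the job is handed in when it is done.

Besides the shell and the picture viewer there is one more tool, called after "Emit:" by a JSON object that holds its "api" and its "payload". send_rows: Moves the arm, as the interface text tells. Its arguments: {"type":"object","properties":{"moves":{"type":"array"},"claw":{"type":"number"},"grip_force":{"type":"number"}},"required":["moves"]}

```bash
ls; mkdir -p pics
cat > h.py <<'E'
import numpy as np,cv2
from plant import r, imaging
def save(p,name):
    cv2.imwrite('pics/'+name+'.png',cv2.cvtColor(p['image'],cv2.COLOR_RGB2BGR))
def Rt(p):
    R,_=cv2.Rodrigues(np.array(p['rvec'],float)); return R,np.array(p['tvec'],float).reshape(3)
def cloud(p):
    R,t=Rt(p);K=np.array(p['mtx']);d=p['depth']
    v,u=np.mgrid[0:384,0:512]
    c=np.stack([(u-K[0,2])/K[0,0]*d,(v-K[1,2])/K[1,1]*d,d],-1)
    w=(c-t)@R
    w[d<=0]=np.nan
    return w
def ray_z(p,uv,z):
    R,t=Rt(p);K=np.array(p['mtx'])
    d=R.T@np.array([(uv[0]-K[0,2])/K[0,0],(uv[1]-K[1,2])/K[1,1],1]);o=-R.T@t
    return o+d*(z-o[2])/d[2]
def proj(p,X):
    return cv2.projectPoints(np.array(X,float).reshape(-1,3),np.array(p['rvec'],float),np.array(p['tvec'],float),np.array(p['mtx'],float),None)[0].reshape(-1,2)
E
python3 - <<'E'
from h import *
s=r.get_state();print({k:np.round(v,3) for k,v in s.items()})
for n in ['side','top']:
    p=imaging.snapshot(n);save(p,n+'0');np.save(n+'0.npy',p,allow_pickle=True)
    R,t=Rt(p);print(n,-R.T@t)
    for q in (['drilled_mid','blank_mid','fixed_jaw','moving_jaw','basket','board','vise','bush','angle','drill_stand','angle_plate','coolant','paste']):
        print(q,[(np.round(np.array(x['point'])*[512,384],1),round(x['score'],2)) for x in imaging.pinpoint(q,p)[:3]])
E
```

```text
pics
{'clock': np.float64(0.0), 'q': array([-1.068,  0.69 , -0.194,  1.566,  0.157,  0.902, -0.215]), 'qd': array([-0.001, -0.001, -0.   ,  0.   ,  0.   ,  0.   ,  0.   ]), 'joint_torque': array([ 1.0000e-03, -5.2756e+01, -1.2670e+00, -1.5343e+01, -5.3000e-02,
        6.0000e-03,  0.0000e+00]), 'tool_pos': array([0.282, 0.557, 0.263]), 'eef_rot': array([ 0.232,  0.973, -0.001, -0.   ]), 'contact_force': array([ 0.298, -0.151,  1.102]), 'moment': array([-0.05 ,  0.005,  0.047]), 'opening': np.float64(1.002)}
side [-0.17732384 -0.62790164  0.58339357]
drilled_mid [(array([200.2, 211.4]), 0.94), (array([271.6, 184.2]), 0.8)]
blank_mid [(array([346.6, 341.3]), 0.62), (array([394.7, 233.5]), 0.61)]
fixed_jaw [(array([259.8, 191. ]), 0.84), (array([377. , 270.5]), 0.6), (array([272.9, 200.1]), 0.43)]
moving_jaw [(array([279.4, 183.4]), 0.97)]
basket [(array([190.6, 169.1]), 0.83), (array([271.2, 203.4]), 0.3)]
board [(array([377.7, 270.9]), 0.83)]
vise [(array([271.7, 204.2]), 0.67), (array([303.4, 255.2]), 0.22)]
bush [(array([373.7, 262. ]), 0.6)]
angle [(array([357.7, 283.3]), 0.57)]
dr
[... 464 characters left out ...]
_jaw [(array([242.8, 160.8]), 0.66), (array([298.4, 202.9]), 0.28)]
basket [(array([137.5, 177.9]), 0.56)]
board [(array([343.3, 181.8]), 0.64), (array([348. , 156.4]), 0.17)]
vise [(array([242.9, 173.2]), 0.62), (array([182.7, 130.4]), 0.43), (array([234.6, 183. ]), 0.23)]
bush [(array([139.7, 176.8]), 0.62), (array([341.2, 178.9]), 0.52), (array([344.7, 162.8]), 0.4)]
angle [(array([347.1, 206.1]), 0.65), (array([187.8, 209.9]), 0.63), (array([140.2, 178.1]), 0.45)]
drill_stand [(array([188.3, 205.9]), 0.88)]
angle_plate [(array([297.8, 202. ]), 0.75)]
coolant [(array([180.3, 129.7]), 0.61)]
paste [(array([300. , 133.4]), 0.74), (array([343.7, 182.7]), 0.66), (array([240.8, 174.6]), 0.36)]
```

View pics/side0.png

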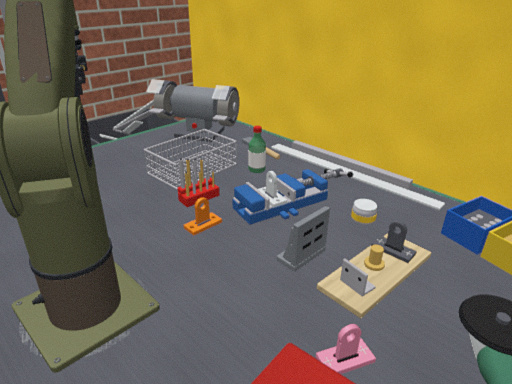

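```bash
python3 -c "
import cv2;i=cv2.imread('pics/top0.png');cv2.imwrite('pics/top0c.png',cv2.resize(i[90:290,80:400],None,fx=2.5,fy=2.5,interpolation=cv2.INTER_CUBIC))"
```

```text
(no output)
```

View pics/top0c.png

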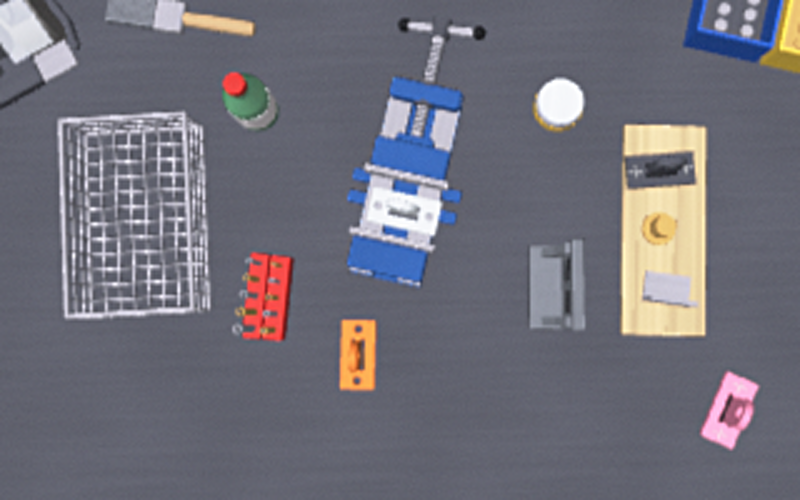

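The side view shows the bright bracket in the vise (272,184) and the dark one at the far end of the board (397,237). The orange (203,212) and pink (347,345) look-alikes stand apart. The top view agrees, with the drilled one at about (240,174) and the blank at about (345,157). Next I'll measure from depth.

Run:
```python
from h import *
p=np.load('top0.npy',allow_pickle=True).item()
w=cloud(p)
for uv in [(238,174),(348,157),(103,136),(164,214),(298,205),(342,182)]:
    print(uv,np.round(w[uv[1],uv[0]],3), np.round(ray_z(p,uv,0),3))
# height map bands
def show(name,m):
    c=w[m]; print(name,len(c),np.round(np.nanmin(c,0),3),np.round(np.nanmax(c,0),3))
    if len(c)>5:
        (cx,cy),sz,a=cv2.minAreaRect((c[:,:2]*1000).astype(np.float32)); print('  rect',round(cx,1),round(cy,1),np.round(sz,1),round(a,1))
v,u=np.mgrid[0:384,0:512]
def reg(a,b,c,d): return (u>=a)&(u<b)&(v>=c)&(v<d)
z=w[...,2]
img=p['image'].astype(int)
sat=img.max(-1)-img.min(-1)
m=reg(325,365,145,172)
show('blank all',m&(z>.018)&(z<.1)&(img.max(-1)<110))
show('blank foot',m&(z>.020)&(z<.032))
show('blank plate',m&(z>.04)&(z<.1))
m=reg(215,270,160,192)
show('drilled plate',m&(z>.085)&(z<.125))
show('drilled foot',m&(z>.038)&(z<.048))
for (n,a) in dict(blue=reg(215,275,115,210)).items():
    show('vise top',a&(z>.058)&(z<.072))
show('basket',reg(100,170,130,220)&(z>.07)&(z<.1))
show('board',reg(320,370,130,230)&(z>.01)&(z<.02))
show('stand',reg(165,205,185,235)&(z>.03))
show('plate',reg(285,320,180,225)&(z>.03))
show('bush',reg(332,356,170,190)&(z>.03));show('angle',reg(332,362,195,215)&(z>.03))
show('cool',reg(165,195,110,145)&(z>.03));show('paste',reg(290,318,115,145)&(z>.03))
# jaw rows dump along vise axis
for vv in range(150,200,1):
    print(vv,' '.join('%3d'%(1000*x) for x in z[vv,215:270:3]))
print(np.round(p['mtx'],1))
```

```text
(238, 174) [0.526 0.012 0.062] [0.533 0.015 0.   ]
(348, 157) [ 0.574 -0.342  0.06 ] [ 0.583 -0.357  0.   ]
(103, 136) [0.671 0.469 0.   ] [0.671 0.469 0.   ]
(164, 214) [ 0.404  0.264 -0.002] [0.404 0.264 0.   ]
(298, 205) [ 0.424 -0.182  0.015] [ 0.425 -0.184  0.   ]
(342, 182) [ 0.494 -0.321  0.055] [ 0.499 -0.334  0.   ]
blank all 223 [ 0.557 -0.381  0.019] [ 0.599 -0.291  0.096]
  rect 576.9 -336.6 [39.5 89. ] 2.6
blank foot 277 [ 0.557 -0.382  0.02 ] [ 0.603 -0.291  0.032]
  rect 579.2 -337.1 [44.7 90.3] 2.6
blank plate 70 [ 0.573 -0.355  0.042] [ 0.583 -0.318  0.096]
  rect 577.7 -336.3 [37.4  9.6] 89.8
drilled plate 48 [ 0.521 -0.015  0.085] [0.536 0.019 0.116]
  rect 528.3 2.2 [35.8 10.1] 77.0
drilled foot 305 [ 0.475 -0.049  0.038] [0.574 0.071 0.048]
  rect 527.6 10.5 [105.1  83.2] 76.2
vise top 1180 [ 0.436 -0.074  0.058] [0.698 0.073 0.072]
  rect 571.2 -2.6 [108.5 258.3] 76.1
basket 558 [0.399 0.224 0.071] [0.665 0.435 0.092]
  rect 530.7 324.7 [259.1 213. ] 2.7
board 2011 [ 0.361 -0.402  0.01 ] [ 0.64  -0.281  0.02 ]
  rect 500.5 -341.2 [110.1 279.7] 87.5
stand 441 [0.
[... 630 characters left out ...]
 -2  64  64  63  66  73  67  63  66  65  61   0  -6   0   2
152  -3  -2  -6   1  -1  66  64  64  68  66  63  66  64  64  66  -2  -2  -1   0
153   0   0  -2   0  -2  61  66  69  66  67  68  68  65  68  71   3   0   1  -1
154  -4  -3   1  -3   0  64  67  66  63  64  67  66  65  65  65   0   0   0  -4
155   2   0  -1  -1  65  61  64  65  66  62  64  65  66  66  63  -5   0  -2  -3
156  -2  -1  -4  -1  63  63  62  61  66  68  66  67  66  64  66  -1  -1  -2  -3
157  -3  -3   0  13  65  63  64  63  65  62  67  64  68  65  64   0   0   1  -3Traceback (most recent call last):
  File "<stdin>", line 33, in <module>
  File "<stdin>", line 33, in <genexpr>
ValueError: cannot convert float NaN to integer
```

Run:
```python
from h import *
p=np.load('top0.npy',allow_pickle=True).item()
w=cloud(p).reshape(-1,3);w=w[~np.isnan(w[:,0])]
for yaw in (-13,-14,-15):
    a=np.radians(yaw);ex=np.array([np.cos(a),np.sin(a)]);ey=np.array([-ex[1],ex[0]])
    q=np.c_[w[:,:2]@ex,w[:,:2]@ey,w[:,2]]
    o=np.array([.5283,.0022]);oo=np.array([o@ex,o@ey])
    q[:,:2]-=oo
    k=(q[:,2]>.061)&(q[:,2]<.071)&(abs(q[:,0])<.1)&(abs(q[:,1])<.07)
    f=k&(q[:,0]<-.02);g=k&(q[:,0]>.02)
    print(yaw,'fixed edge max',np.round(np.percentile(q[f,0],[90,95,98,100]),4),'moving min',np.round(np.percentile(q[g,0],[0,2,5,10]),4),'y',np.percentile(q[f,1],[1,99]),np.percentile(q[g,1],[1,99]))
    for s in (1,-1):
        for lo in (-.055,-.03,0,.03):
            m=k&(q[:,1]>lo)&(q[:,1]<lo+.025)&(s*q[:,0]>.02)
            x=np.sort(s*q[m,0]);print('  ',s,lo,np.round(x[:4],4))
    m=(abs(q[:,0])<.03)&(abs(q[:,1])<.06)&(q[:,2]>.038)&(q[:,2]<.05)
    print('  foot',np.round(np.percentile(q[m],[1,50,99],axis=0),4).tolist())
b=(w[:,2]>.075)&(w[:,2]<.095)&(w[:,1]>.2)&(w[:,0]>.38)&(w[:,0]<.68)&(w[:,1]<.44)
c=w[b];h,e=np.histogram(c[:,0],30);print(h,e.round(3));h,e=np.histogram(c[:,1],30);print(h,e.round(3))
s=np.load('side0.npy',allow_pickle=True).item()
for n,pt in dict(drilled=[.528,.002,.074],blank=[.578,-.337,.055]).items(): print(n,proj(s,pt),proj(p,pt))
```

```text
-13 fixed edge max [-0.0412 -0.0388 -0.0373 -0.0356] moving min [0.038  0.0392 0.0406 0.0427] y [-0.0409252   0.05585985] [-0.04348695  0.05471769]
   1 -0.055 [0.0383 0.0384 0.0394 0.0395]
   1 -0.03 [0.038  0.0384 0.0388 0.039 ]
   1 0 [0.0385 0.0385 0.0392 0.0393]
   1 0.03 [0.0389 0.04   0.0405 0.041 ]
   -1 -0.055 [0.0376 0.0388 0.0395 0.0395]
   -1 -0.03 [0.0367 0.0373 0.0374 0.0379]
   -1 0 [0.0364 0.0371 0.0371 0.0376]
   -1 0.03 [0.0361 0.0367 0.0367 0.0373]
  foot [[-0.0224, -0.0438, 0.0381], [-0.0052, -0.0011, 0.043], [0.0218, 0.0447, 0.0491]]
-14 fixed edge max [-0.0415 -0.039  -0.0375 -0.0365] moving min [0.038  0.0392 0.0404 0.0425] y [-0.04172604  0.05489084] [-0.0424912   0.05557821]
   1 -0.055 [0.039  0.0392 0.0401 0.0401]
   1 -0.03 [0.0384 0.0386 0.0393 0.0393]
   1 0 [0.0384 0.0385 0.0389 0.0391]
   1 0.03 [0.038  0.0392 0.0398 0.0403]
   -1 -0.055 [0.0369 0.0382 0.0388 0.0389]
   -1 -0.03 [0.0365 0.0368 0.0373 0.0375]
   -1 0 [0.0367 0.0372 0.0375 0.0377]
   -1 0.03 [0.0369 0.0373 0.0376 0.0381]
  foot [[-0.0222, -0.0438, 0.0381], [-0.0052, -0.0014, 0.043], [0.0
[... 642 characters left out ...]
5  12  12  10
  12  12  12  10  13  12  13  15  12  45  80   3] [0.399 0.408 0.417 0.426 0.435 0.443 0.452 0.461 0.47  0.479 0.488 0.497
 0.505 0.514 0.523 0.532 0.541 0.55  0.559 0.567 0.576 0.585 0.594 0.603
 0.612 0.621 0.63  0.638 0.647 0.656 0.665]
[  5   5   2   0   0   0   0  14 106  60   9  11   8  12  10  10  13  10
   9  10   9  11  11  11   9  11   8  14 120  61] [0.203 0.211 0.219 0.226 0.234 0.242 0.25  0.257 0.265 0.273 0.281 0.288
 0.296 0.304 0.312 0.319 0.327 0.335 0.343 0.35  0.358 0.366 0.374 0.381
 0.389 0.397 0.405 0.412 0.42  0.428 0.435]
drilled [[270.91890229 184.77792987]] [[240.92102589 172.74821222]]
blank [[395.41238897 236.12596891]] [[346.11486268 155.97264688]]
```

```bash
cat >> h.py <<'E'
from scipy.spatial.transform import Rotation as Ro
def plan(pos,yang,rows=None):
    """target TCP pos, tool y at world angle yang deg, pointing down"""
    s=r.get_state();P=np.array(s['tool_pos']);Rc=Ro.from_quat(s['eef_rot'])
    best=None
    for k in (0,180):
        a=np.radians(yang+k);y=np.array([np.cos(a),np.sin(a),0]);z=np.array([0,0,-1.]);x=np.cross(y,z)
        T=Ro.from_matrix(np.c_[x,y,z]);d=(Rc.inv()*T).as_rotvec(degrees=True)
        if best is None or np.linalg.norm(d)<np.linalg.norm(best): best=d
    sh=Rc.inv().apply(np.array(pos)-P)
    n=max(np.linalg.norm(sh)/.0417,np.linalg.norm(best)/7.16)
    print('t',round(s['clock'],2),'pos',P.round(4),'yang',round(np.degrees(np.arctan2(*Rc.as_matrix()[[1,0],1])),2),'tilt',round(np.degrees(np.arccos(-Rc.as_matrix()[2,2])),2),'open',round(s['opening'],3),'F',np.round(s['contact_force'],1),'q',np.round(s['q'],2))
    print('  shift mm',(sh*1000).round(1),'rot',best.round(2),'rows',round(n,1))
    m=max(n*1.02,5)
    print('  per row:',np.r_[sh/m,best/m].round(4))
E
python3 - <<'E'
from h import *
p=np.load('top0.npy',allow_pickle=True).item()
w=cloud(p).reshape(-1,3);w=w[~np.isnan(w[:,0])]
a=np.radians(-14);ex=np.array([np.cos(a),np.sin(a)]);ey=np.array([-ex[1],ex[0]])
q=np.c_[w[:,:2]@ex,w[:,:2]@ey,w[:,2]];o=np.array([.5283,.0022]);q[:,:2]-=[o@ex,o@ey]
for lo in np.arange(-.1,.2,.01):
    m=(q[:,0]>lo)&(q[:,0]<lo+.01)&(q[:,2]>.055)&(q[:,2]<.075)&(abs(q[:,1])<.08)
    m2=(q[:,0]>lo)&(q[:,0]<lo+.01)&(q[:,2]>.02)&(q[:,2]<.075)&(abs(q[:,1])<.1)
    if m.sum()>3: print(round(lo,3),m.sum(),q[m,1].min().round(4),q[m,1].max().round(4),'  low',q[m2,1].min().round(4),q[m2,1].max().round(4))
plan([.528,.002,.24],-14)
E
```

```text
-0.09 64 -0.0417 0.0529   low -0.0417 0.0529
-0.08 98 -0.0425 0.0548   low -0.0425 0.0548
-0.07 96 -0.0419 0.0545   low -0.0419 0.0545
-0.06 96 -0.0423 0.0552   low -0.0425 0.0552
-0.05 100 -0.0486 0.058   low -0.0486 0.0603
-0.04 38 -0.0479 0.0599   low -0.0479 0.0599
-0.01 7 -0.0113 0.0182   low -0.0446 0.0539
0.03 27 -0.0434 0.0578   low -0.0468 0.0596
0.04 100 -0.0464 0.0594   low -0.0464 0.0594
0.05 95 -0.0421 0.0553   low -0.0425 0.0553
0.06 97 -0.0414 0.0552   low -0.0414 0.0552
0.07 94 -0.0424 0.0536   low -0.0425 0.0536
0.08 69 -0.0402 0.0551   low -0.0402 0.0551
0.09 30 -0.0182 0.0284   low -0.0413 0.0545
0.12 5 0.0017 0.0133   low -0.0413 0.0539
0.13 6 0.0015 0.0116   low -0.0414 0.0536
0.14 81 -0.0389 0.0512   low -0.0402 0.0512
0.15 88 -0.0391 0.0527   low -0.0411 0.0527
0.16 56 -0.0383 0.051   low -0.0383 0.051
t 1.4 pos [0.2824 0.5576 0.2637] yang 63.14 tilt 0.0 open 1.0 F [-0.   0.4  0.1] q [-1.07  0.69 -0.19  1.57  0.16  0.9  -0.22]
  shift mm [-470.2 -384.7   23.7] rot [ 0.   -0.   77.14] rows 14.6
  per row: [-3.1600e-02 -2.5900e-02  1.6000e-03  2.0000e-04 -2.0000e-04  5.1874e+00]
```

Emit:
{"api": "send_rows", "payload": {"moves": [-0.031, -0.025, 0, 0, 0, 5.2, -0.062, -0.05, 0, 0, 0, 10.4, -0.093, -0.075, 0, 0, 0, 15.6, -0.124, -0.1, 0, 0, 0, 20.8, -0.155, -0.125, 0, 0, 0, 26], "claw": 0, "grip_force": 35}}

```text
clock: 1.82
tool_pos: [0.3647, 0.3744, 0.2639]
eef_rot: [0.447, 0.895, 0.0, 0.0]
contact_force: [0.0, 0.1, 0.2]
opening: 0.647
```

```bash
python3 -c "
from h import *
plan([.528,.002,.24],-14)"
```

```text
t 1.82 pos [0.3647 0.3744 0.2639] yang 36.9 tilt 0.04 open 0.647 F [0.  0.1 0.2] q [-0.83  0.55 -0.09  1.88  0.07  0.72 -0.31]
  shift mm [-395.9  -93.1   23.8] rot [ 3.00e-02 -2.00e-02  5.09e+01] rows 9.8
  per row: [-3.9700e-02 -9.3000e-03  2.4000e-03  3.2000e-03 -2.0000e-03  5.1086e+00]
```

Emit:
{"api": "send_rows", "payload": {"moves": [-0.039, -0.009, 0.002, 0, 0, 5.2, -0.078, -0.018, 0.005, 0, 0, 10.4, -0.117, -0.027, 0.007, 0, 0, 15.6, -0.156, -0.036, 0.01, 0, 0, 20.8, -0.195, -0.045, 0.012, 0, 0, 26]}}

```text
clock: 2.23
tool_pos: [0.4463, 0.1898, 0.252]
eef_rot: [0.638, 0.77, 0.001, 0.0]
contact_force: [0.4, -0.1, 0.3]
opening: 0.498
```

```bash
python3 -c "
from h import *
plan([.528,.002,.24],-14)"
```

```text
t 2.23 pos [0.4463 0.1898 0.252 ] yang 10.67 tilt 0.07 open 0.498 F [ 0.4 -0.1  0.3] q [-0.51  0.53  0.02  2.   -0.02  0.62 -0.29]
  shift mm [-199.7   45.5   11.9] rot [ 0.05 -0.04 24.67] rows 4.9
  per row: [-3.9800e-02  9.1000e-03  2.4000e-03  1.0300e-02 -8.9000e-03  4.9166e+00]
```

Emit:
{"api": "send_rows", "payload": {"moves": [-0.04, 0.009, 0.002, 0, 0, 5, -0.08, 0.018, 0.005, 0, 0, 10, -0.12, 0.027, 0.007, 0, 0, 15, -0.16, 0.036, 0.01, 0, 0, 20, -0.2, 0.045, 0.012, 0, 0, 24.7]}}

```text
clock: 2.65
tool_pos: [0.5282, -0.0003, 0.24]
eef_rot: [0.789, 0.614, 0.001, 0.0]
contact_force: [-0.0, -0.1, -0.2]
opening: 0.5
```

Run:
```python
from h import *
p=imaging.snapshot('wrist');save(p,'w1');np.save('w1.npy',p,allow_pickle=True)
plan([.528,.002,.14],-14)
w=cloud(p).reshape(-1,3);w=w[~np.isnan(w[:,0])]
a=np.radians(-14);ex=np.array([np.cos(a),np.sin(a)]);ey=np.array([-ex[1],ex[0]])
q=np.c_[w[:,:2]@ex,w[:,:2]@ey,w[:,2]];o=np.array([.5283,.0022]);q[:,:2]-=[o@ex,o@ey]
def st(n,m):
    print(n,m.sum(), np.percentile(q[m],[0,1,50,99,100],axis=0).round(4).tolist() if m.sum() else '')
    if m.sum()>9: print(cv2.minAreaRect((q[m,:2]*1000).astype(np.float32)))
B=(abs(q[:,0])<.03)&(abs(q[:,1])<.055)
st('plate',B&(q[:,2]>.06)&(q[:,2]<.12)&(abs(q[:,1])<.03))
st('foot',B&(q[:,2]>.040)&(q[:,2]<.048))
J=(q[:,2]>.061)&(q[:,2]<.071)&(abs(q[:,1])<.08)
st('fix',J&(q[:,0]<-.025)&(q[:,0]>-.06))
st('mov',J&(q[:,0]>.025)&(q[:,0]<.05))
```

```text
t 2.7 pos [ 0.5314 -0.0107  0.2402] yang -15.17 tilt 0.52 open 0.499 F [ 3.7 -6.2  1.2] q [-0.15  0.6   0.12  1.89 -0.1   0.65 -0.23]
  shift mm [ 11.9  -7.4 100.1] rot [ 0.43  0.3  -1.17] rows 2.4
  per row: [ 0.0024 -0.0015  0.02    0.0855  0.0591 -0.2347]
plate 585 [[-0.0056, -0.018, 0.0614], [-0.0052, -0.0174, 0.0631], [-0.0007, 0.0067, 0.1103], [0.0043, 0.019, 0.1147], [0.0044, 0.0192, 0.1156]]
((-0.4775733947753906, 0.6130695343017578), (9.942619323730469, 37.232879638671875), 0.5124053359031677)
foot 2828 [[-0.0228, -0.0458, 0.04], [-0.0221, -0.0447, 0.0421], [-0.0008, 0.0064, 0.044], [0.0211, 0.0444, 0.0477], [0.0215, 0.0446, 0.048]]
((-0.4476909637451172, -0.5555915832519531), (44.072288513183594, 90.26602172851562), 0.40906888246536255)
fix 2504 [[-0.06, -0.0483, 0.061], [-0.0598, -0.0454, 0.0616], [-0.0478, 0.0101, 0.0657], [-0.0369, 0.0585, 0.0675], [-0.0367, 0.0604, 0.0682]]
((-48.344505310058594, 6.034687042236328), (108.67578125, 23.292604446411133), 89.99881744384766)
mov 1367 [[0.0378, -0.0486, 0.061], [0.038, -0.047, 0.0618], [0.0434, 0.0103, 0.0661], [0.0499, 0.0593, 0.068], [0.05, 0.0606, 0.0691]]
((43.9215087890625, 6.014667510986328), (12.146834373474121, 109.25908660888672), 0.0025831894017755985)
```

View pics/w1.png

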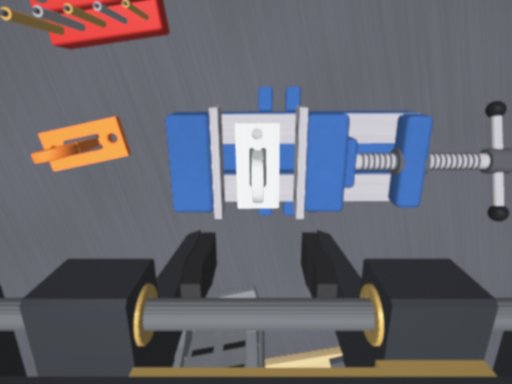

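The wrist view shows the drilled bracket at (258,165) between the jaw plates at columns 216 and 301. Its depth agrees with the top camera to about 1 mm: yaw is −14° and the opening is about 74.5 mm. Next I'll align, then descend.

Emit:
{"api": "send_rows", "payload": {"moves": [0.006, -0.004, 0.01, 0.2, 0.1, 0.6, 0.012, -0.008, 0.02, 0.4, 0.3, 1.2, 0.012, -0.008, 0.03, 0.4, 0.3, 1.2, 0.012, -0.008, 0.05, 0.4, 0.3, 1.2, 0.012, -0.008, 0.07, 0.4, 0.3, 1.2]}}

```text
clock: 3.12
tool_pos: [0.5278, 0.0032, 0.1697]
eef_rot: [0.8, 0.6, 0.001, 0.001]
contact_force: [-0.9, -0.2, -0.1]
opening: 0.501
```

```bash
python3 -c "
from h import *
plan([.5278,.0023,.10],-13.8)"
```

```text
t 3.12 pos [0.5278 0.0032 0.1697] yang -16.26 tilt 0.15 open 0.501 F [-0.9 -0.2 -0.1] q [-0.15  0.71  0.09  1.96 -0.13  0.48 -0.25]
  shift mm [-0.9  0.1 69.7] rot [ 0.13 -0.07 -2.46] rows 1.7
  per row: [-2.000e-04  0.000e+00  1.390e-02  2.680e-02 -1.360e-02 -4.924e-01]
```

Emit:
{"api": "send_rows", "payload": {"moves": [0, 0, 0.01, 0.1, -0.1, -1.5, -0.001, 0, 0.025, 0.1, -0.1, -2.5, -0.001, 0, 0.045, 0.1, -0.1, -2.5, -0.001, 0, 0.06, 0.1, -0.1, -2.5, -0.001, 0, 0.069, 0.1, -0.1, -2.5]}}

```text
clock: 3.53
tool_pos: [0.5272, 0.0028, 0.0993]
eef_rot: [0.786, 0.618, -0.001, -0.0]
contact_force: [0.5, -0.2, -0.2]
opening: 0.503
```

```bash
python3 -c "
from h import *
plan([.5278,.0023,.10],-13.8)"
```

```text
t 3.53 pos [0.5272 0.0028 0.0993] yang -13.63 tilt 0.08 open 0.503 F [ 0.5 -0.2 -0.2] q [-0.12  0.83  0.05  1.99 -0.12  0.32 -0.21]
  shift mm [-0.3  0.7 -0.7] rot [-0.07  0.04  0.17] rows 0.0
  per row: [-0.0001  0.0001 -0.0001 -0.0131  0.0078  0.0343]
```

Now close the gripper.

Emit:
{"api": "send_rows", "payload": {"moves": [0, 0, -0.001, 0, 0, 0, 0, 0, -0.001, 0, 0, 0, 0, 0, -0.001, 0, 0, 0, 0, 0, -0.001, 0, 0, 0, 0, 0, -0.001, 0, 0, 0], "claw": 1, "grip_force": 40}}

```text
clock: 3.95
tool_pos: [0.5277, 0.0028, 0.1011]
eef_rot: [0.786, 0.618, 0.0, 0.0]
contact_force: [-0.3, -0.6, 0.5]
opening: 0.142
```

Emit:
{"api": "send_rows", "payload": {"moves": [0, 0, 0, 0, 0, 0, 0, 0, 0, 0, 0, 0, 0, 0, -0.002, 0, 0, 0, 0, 0, -0.006, 0, 0, 0, 0, 0, -0.012, 0, 0, 0]}}

```text
clock: 4.37
tool_pos: [0.5269, 0.0028, 0.1129]
eef_rot: [0.786, 0.618, -0.001, -0.0]
contact_force: [-0.1, -0.3, -6.4]
opening: 0.107
```

```bash
python3 -c "
from h import *
plan([.5278,.0023,.27],-13.8)"
```

```text
t 4.37 pos [0.5269 0.0028 0.1129] yang -13.61 tilt 0.1 open 0.107 F [-0.1 -0.3 -6.4] q [-0.13  0.81  0.06  1.99 -0.12  0.35 -0.21]
  shift mm [  -0.4    0.7 -157.1] rot [-0.09  0.05  0.19] rows 3.8
  per row: [-0.0001  0.0001 -0.0314 -0.0175  0.0091  0.0376]
```

Emit:
{"api": "send_rows", "payload": {"moves": [0, 0, -0.015, 0, 0, 0, 0, 0, -0.045, 0, 0, 0, 0, 0, -0.08, 0, 0, 0, 0, 0, -0.115, 0, 0, 0, 0, 0, -0.145, 0, 0, 0]}}

```text
clock: 4.78
tool_pos: [0.5268, 0.0028, 0.2603]
eef_rot: [0.786, 0.618, -0.001, -0.0]
contact_force: [1.5, 0.3, -7.4]
opening: 0.11
```

```bash
python3 -c "
from h import *
plan([.528,.348,.265],1)"
```

```text
t 4.78 pos [0.5268 0.0028 0.2603] yang -13.62 tilt 0.07 open 0.11 F [ 1.5  0.3 -7.4] q [-0.16  0.57  0.12  1.87 -0.09  0.71 -0.23]
  shift mm [335.8 -80.1  -4.8] rot [ -0.06   0.03 -14.62] rows 8.3
  per row: [ 3.9800e-02 -9.5000e-03 -6.0000e-04 -7.1000e-03  3.2000e-03 -1.7311e+00]
```

Emit:
{"api": "send_rows", "payload": {"moves": [0.02, -0.005, 0, 0, 0, -1, 0.055, -0.013, 0, 0, 0, -2.5, 0.09, -0.022, 0, 0, 0, -4, 0.125, -0.03, 0, 0, 0, -5.5, 0.16, -0.038, 0, 0, 0, -7]}}

```text
clock: 5.2
tool_pos: [0.5265, 0.1685, 0.2607]
eef_rot: [0.746, 0.665, -0.001, -0.0]
contact_force: [1.4, 0.3, -6.3]
opening: 0.109
```

```bash
python3 -c "
from h import *
plan([.528,.348,.265],1)"
```

```text
t 5.2 pos [0.5265 0.1685 0.2607] yang -6.57 tilt 0.11 open 0.109 F [ 1.4  0.3 -6.3] q [-0.46  0.6   0.1   1.8  -0.09  0.75 -0.42]
  shift mm [178.5 -19.1  -4.4] rot [-0.11  0.04 -7.57] rows 4.3
  per row: [ 3.5700e-02 -3.8000e-03 -9.0000e-04 -2.1500e-02  7.3000e-03 -1.5145e+00]
```

Emit:
{"api": "send_rows", "payload": {"moves": [0.036, -0.004, 0, 0, 0, -1.5, 0.072, -0.008, 0, 0, 0, -3, 0.108, -0.012, 0, 0, 0, -4.5, 0.144, -0.016, 0, 0, 0, -6, 0.178, -0.019, 0, 0, 0, -7.5]}}

```text
clock: 5.62
tool_pos: [0.5265, 0.3494, 0.2606]
eef_rot: [0.701, 0.714, -0.002, -0.001]
contact_force: [1.0, -0.2, -5.9]
opening: 0.106
```

Emit:
{"api": "send_rows", "payload": {"moves": [0, 0, 0, 0, 0, 0, 0, 0, 0, 0, 0, 0, 0, 0, 0, 0, 0, 0, 0, 0, 0, 0, 0, 0, 0, 0, 0, 0, 0, 0]}}

```text
clock: 6.03
tool_pos: [0.527, 0.3472, 0.2606]
eef_rot: [0.702, 0.713, -0.002, -0.0]
contact_force: [-0.6, 0.5, -5.7]
opening: 0.114
```

Run:
```python
from h import *
plan([.528,.348,.09],1)
p=imaging.snapshot('side');save(p,'s2')
t=imaging.snapshot('top');save(t,'t2')
w=cloud(t).reshape(-1,3)
m=(w[:,2]>.07)&(w[:,2]<.1)&(w[:,1]>.25)&(w[:,1]<.45)&(w[:,0]>.38)&(w[:,0]<.68)
print(cv2.minAreaRect((w[m,:2]*1000).astype(np.float32)))
```

```text
t 6.03 pos [0.527  0.3472 0.2606] yang 0.9 tilt 0.26 open 0.114 F [-0.6  0.5 -5.7] q [-0.71  0.7   0.09  1.55 -0.08  0.89 -0.57]
  shift mm [  1.2   1.7 170.6] rot [-0.21  0.15 -0.1 ] rows 4.1
  per row: [ 0.0002  0.0003  0.0341 -0.042   0.0295 -0.0202]
((526.5473022460938, 348.8489990234375), (252.63543701171875, 163.78009033203125), 2.117971181869507)
```

View pics/s2.png

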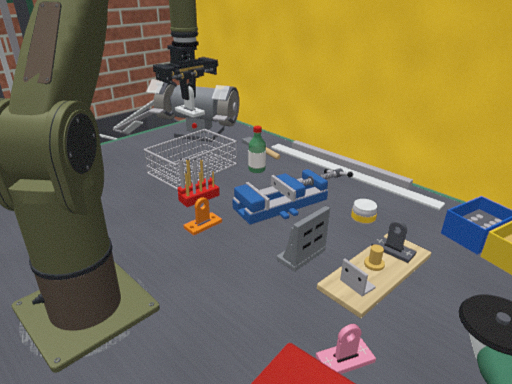

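View pics/t2.png

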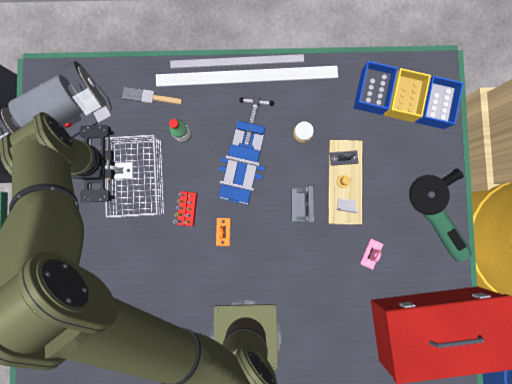

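The side view shows the bracket held over the basket at (188,112). The top-view fit puts the basket centre at (0.527,0.349), right under the TCP. I'll lower it.

Emit:
{"api": "send_rows", "payload": {"moves": [0, 0, 0.03, 0, 0, 0, 0, 0.001, 0.065, -0.2, 0.1, 0, 0, 0.001, 0.1, -0.2, 0.1, 0, 0, 0.001, 0.13, -0.2, 0.1, 0, 0, 0.001, 0.155, -0.2, 0.1, 0]}}

```text
clock: 6.55
tool_pos: [0.5269, 0.3466, 0.1036]
eef_rot: [0.702, 0.713, -0.001, -0.0]
contact_force: [-0.1, 0.1, -6.0]
opening: 0.111
```

Emit:
{"api": "send_rows", "payload": {"moves": [0, 0, 0.008, 0, 0, 0, 0, 0, 0.016, 0, 0, 0, 0, 0, 0.022, 0, 0, 0, 0, 0, 0.027, 0, 0, 0, 0, 0, 0.03, 0, 0, 0]}}

```text
clock: 6.97
tool_pos: [0.5277, 0.3471, 0.0744]
eef_rot: [0.702, 0.712, 0.0, -0.0]
contact_force: [0.0, -0.5, -5.7]
opening: 0.11
```

Run:
```python
from h import *
plan([.528,.348,.074],1)
```

```text
t 6.97 pos [0.5277 0.3471 0.0744] yang 0.87 tilt 0.02 open 0.11 F [ 0.  -0.5 -5.7] q [-0.68  0.95  0.06  1.67 -0.09  0.52 -0.56]
  shift mm [0.9 0.3 0.4] rot [ 0.01 -0.01 -0.13] rows 0.0
  per row: [ 0.0002  0.0001  0.0001  0.0021 -0.0023 -0.0263]
```

Emit:
{"api": "send_rows", "payload": {"moves": [0, 0, 0.002, 0, 0, 0, 0, 0, 0.003, 0, 0, 0, 0, 0, 0.003, 0, 0, 0, 0, 0, 0.003, 0, 0, 0, 0, 0, 0.003, 0, 0, 0]}}

```text
clock: 7.38
tool_pos: [0.5279, 0.3472, 0.0718]
eef_rot: [0.702, 0.712, 0.0, 0.0]
contact_force: [1.0, 0.9, -6.4]
opening: 0.109
```

Emit:
{"api": "send_rows", "payload": {"moves": [0, 0, 0, 0, 0, 0, 0, 0, 0, 0, 0, 0, 0, 0, 0, 0, 0, 0, 0, 0, 0, 0, 0, 0, 0, 0, 0, 0, 0, 0], "claw": 0}}

```text
clock: 7.8
tool_pos: [0.5283, 0.3474, 0.0723]
eef_rot: [0.702, 0.712, 0.001, 0.0]
contact_force: [-0.5, 0.1, 0.8]
opening: 0.466
```

Emit:
{"api": "send_rows", "payload": {"moves": [0, 0, 0, 0, 0, 0, 0, 0, -0.02, 0, 0, 0, 0, 0, -0.05, 0, 0, 0, 0, 0, -0.085, 0, 0, 0, 0, 0, -0.12, 0, 0, 0]}}

```text
clock: 8.22
tool_pos: [0.5276, 0.347, 0.1932]
eef_rot: [0.702, 0.712, 0.0, 0.0]
contact_force: [0.8, -0.1, 0.8]
opening: 0.498
```

Emit:
{"api": "send_rows", "payload": {"moves": [0, 0, -0.035, 0, 0, 0, 0, 0, -0.06, 0, 0, 0, -0.02, 0, -0.06, 0, 0, 0, -0.055, 0, -0.06, 0, 0, 0, -0.09, 0, -0.06, 0, 0, 0]}}

```text
clock: 8.63
tool_pos: [0.5287, 0.2574, 0.2539]
eef_rot: [0.701, 0.714, 0.001, 0.0]
contact_force: [0.4, -1.0, 0.1]
opening: 0.499
```

Run:
```python
from h import *
p=imaging.snapshot('side');save(p,'s3');cv2.imwrite('pics/s3c.png',cv2.resize(cv2.cvtColor(p['image'][100:260,110:270],cv2.COLOR_RGB2BGR),None,fx=3.5,fy=3.5))
plan([.577,-.337,.24],2.6)
```

```text
t 8.68 pos [0.5297 0.2459 0.2537] yang 0.37 tilt 0.45 open 0.501 F [-1.4 -7.   0.3] q [-0.57  0.65  0.09  1.71 -0.06  0.79 -0.45]
  shift mm [-583.1   43.5   18.3] rot [ 0.01  0.45 -2.23] rows 14.0
  per row: [-0.0407  0.003   0.0013  0.001   0.0315 -0.1558]
```

View pics/s3c.png

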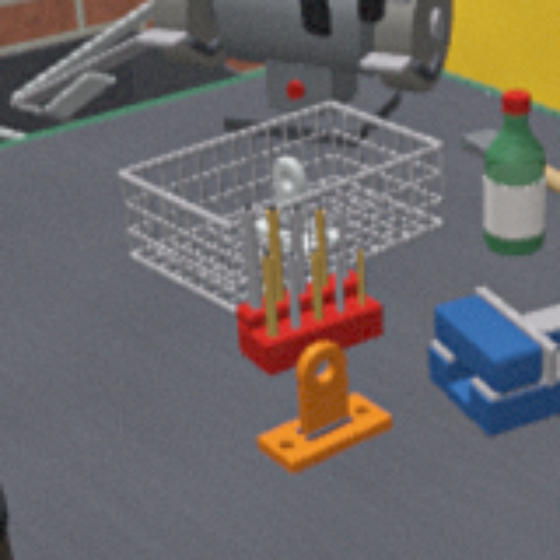

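The bracket stands upright in the middle of the basket, at about (290,175) in the crop. Now to the blank.

Emit:
{"api": "send_rows", "payload": {"moves": [-0.04, 0.003, 0, 0, 0.4, -0.2, -0.08, 0.006, 0, 0, 0.4, -0.4, -0.12, 0.009, 0, 0, 0.4, -0.6, -0.16, 0.012, 0, 0, 0.4, -0.8, -0.2, 0.015, 0, 0, 0.4, -1]}}

```text
clock: 9.1
tool_pos: [0.5456, 0.0475, 0.2554]
eef_rot: [0.698, 0.716, -0.0, 0.001]
contact_force: [0.1, -0.7, -0.1]
opening: 0.5
```

Emit:
{"api": "send_rows", "payload": {"moves": [-0.04, 0.003, 0, 0, 0, -0.2, -0.08, 0.006, 0, 0, 0, -0.4, -0.12, 0.009, 0, 0, 0, -0.6, -0.16, 0.012, 0, 0, 0, -0.8, -0.2, 0.015, 0, 0, 0, -1]}}

```text
clock: 9.52
tool_pos: [0.5654, -0.1541, 0.2558]
eef_rot: [0.692, 0.722, -0.0, 0.001]
contact_force: [1.0, -0.0, 0.2]
opening: 0.501
```

Run:
```python
from h import *
plan([.577,-.337,.24],2.6)
```

```text
t 9.52 pos [ 0.5654 -0.1541  0.2558] yang 2.38 tilt 0.07 open 0.501 F [ 1.  -0.   0.2] q [ 0.18  0.64  0.01  1.7  -0.01  0.79  0.24]
  shift mm [-183.2    4.    16. ] rot [ 0.04  0.06 -0.22] rows 4.4
  per row: [-0.0366  0.0008  0.0032  0.0079  0.0112 -0.0433]
```

Emit:
{"api": "send_rows", "payload": {"moves": [-0.038, 0.001, 0.003, 0, 0, 0, -0.076, 0.002, 0.006, 0, 0, 0, -0.114, 0.003, 0.01, 0, 0, 0, -0.15, 0.004, 0.013, 0, 0, 0, -0.18, 0.004, 0.016, 0, 0, 0]}}

```text
clock: 9.93
tool_pos: [0.5763, -0.3373, 0.2398]
eef_rot: [0.693, 0.721, -0.001, 0.001]
contact_force: [0.7, 0.2, 0.3]
opening: 0.497
```

Emit:
{"api": "send_rows", "payload": {"moves": [0, 0, 0, 0, 0, 0, 0, 0, 0, 0, 0, 0, 0, 0, 0, 0, 0, 0, 0, 0, 0, 0, 0, 0, 0, 0, 0, 0, 0, 0]}}

```text
clock: 10.35
tool_pos: [0.577, -0.335, 0.2401]
eef_rot: [0.692, 0.722, 0.0, 0.001]
contact_force: [0.9, 0.5, 0.8]
opening: 0.498
```

Run:
```python
from h import *
p=imaging.snapshot('wrist');save(p,'w4')
w=cloud(p).reshape(-1,3);w=w[~np.isnan(w[:,0])]
B=(abs(w[:,0]-.577)<.05)&(abs(w[:,1]+.337)<.07)
for n,lo,hi in (('foot',.021,.03),('plate',.045,.1),('top',.085,.1)):
    m=B&(w[:,2]>lo)&(w[:,2]<hi);print(n,m.sum(),cv2.minAreaRect((w[m,:2]*1000).astype(np.float32)),w[m,2].max())
plan([.577,-.337,.15],2.6)
```

```text
foot 2654 ((578.121826171875, -338.0505676269531), (43.824459075927734, 90.0903549194336), 3.2323029041290283) 0.029996021491056835
plate 495 ((578.3973999023438, -336.6307067871094), (9.449604034423828, 37.482418060302734), 2.7230594158172607) 0.0964765776378781
top 383 ((578.4317016601562, -338.20098876953125), (9.24384593963623, 33.64484786987305), 2.721353530883789) 0.0964765776378781
t 10.4 pos [ 0.5769 -0.3353  0.2401] yang 2.4 tilt 0.1 open 0.502 F [0.2 0.9 0. ] q [ 0.46  0.77 -0.01  1.46  0.01  0.91  0.49]
  shift mm [-1.6 -0.1 90.1] rot [ 0.05  0.08 -0.2 ] rows 2.2
  per row: [-0.0003 -0.      0.018   0.0106  0.0164 -0.0409]
```

View pics/w4.png

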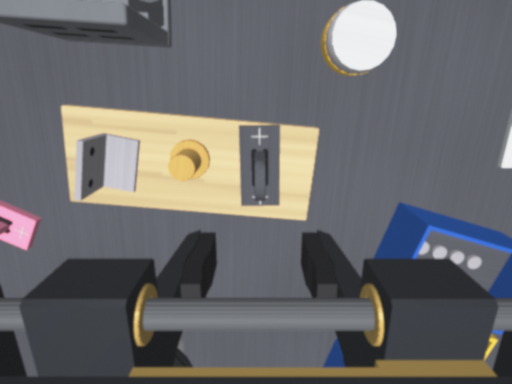

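The wrist view shows the dark bracket with white crosses at (259,165), the bush at (187,160) and the angle at (107,163). Its centre measures (0.578,−0.3375) at 3°. Next I'll descend.

Emit:
{"api": "send_rows", "payload": {"moves": [-0.001, 0.001, 0.025, 0, 0, -0.3, -0.002, 0.001, 0.055, 0, 0, -0.6, -0.002, 0.001, 0.085, 0, 0, -0.6, -0.002, 0.001, 0.11, 0, 0, -0.6, -0.002, 0.001, 0.13, 0, 0, -0.6]}}

```text
clock: 10.82
tool_pos: [0.5778, -0.3358, 0.1083]
eef_rot: [0.688, 0.726, -0.0, -0.0]
contact_force: [-0.1, 0.2, -0.6]
opening: 0.498
```

Run:
```python
from h import *
plan([.5782,-.3375,.081],3)
```

```text
t 10.82 pos [ 0.5778 -0.3358  0.1083] yang 3.09 tilt 0.03 open 0.498 F [-0.1  0.2 -0.6] q [ 0.47  0.94 -0.02  1.54  0.02  0.67  0.49]
  shift mm [-1.8  0.3 27.3] rot [-0.03 -0.    0.09] rows 0.7
  per row: [-0.0004  0.0001  0.0055 -0.0068 -0.0008  0.019 ]
```

Emit:
{"api": "send_rows", "payload": {"moves": [-0.001, 0, 0.008, 0, 0, 0, -0.002, 0, 0.016, 0, 0, 0, -0.002, 0, 0.023, 0, 0, 0, -0.002, 0, 0.027, 0, 0, 0, -0.002, 0, 0.027, 0, 0, 0]}}

```text
clock: 11.23
tool_pos: [0.5781, -0.3377, 0.0813]
eef_rot: [0.688, 0.726, -0.0, -0.0]
contact_force: [-0.6, 0.0, -0.2]
opening: 0.497
```

Emit:
{"api": "send_rows", "payload": {"moves": [0, 0, 0, 0, 0, 0, 0, 0, 0, 0, 0, 0, 0, 0, 0, 0, 0, 0, 0, 0, 0, 0, 0, 0, 0, 0, 0, 0, 0, 0], "claw": 1, "grip_force": 45}}

```text
clock: 11.65
tool_pos: [0.5782, -0.3378, 0.0817]
eef_rot: [0.688, 0.726, -0.0, 0.0]
contact_force: [0.3, -0.1, -0.4]
opening: 0.146
```

Emit:
{"api": "send_rows", "payload": {"moves": [0, 0, 0, 0, 0, 0, 0, 0, 0, 0, 0, 0, 0, 0, -0.003, 0, 0, 0, 0, 0, -0.01, 0, 0, 0, 0, 0, -0.02, 0, 0, 0]}}

```text
clock: 12.07
tool_pos: [0.5768, -0.3371, 0.1008]
eef_rot: [0.688, 0.726, -0.001, -0.002]
contact_force: [0.1, 0.1, -5.9]
opening: 0.108
```

Run:
```python
from h import *
plan([.5782,-.3375,.27],3)
```

```text
t 12.07 pos [ 0.5768 -0.3371  0.1008] yang 3.1 tilt 0.22 open 0.108 F [ 0.1  0.1 -5.9] q [ 0.47  0.95 -0.02  1.54  0.02  0.66  0.5 ]
  shift mm [  -0.2    0.8 -169.3] rot [-0.2 -0.1  0.1] rows 4.1
  per row: [-0.      0.0002 -0.0339 -0.0398 -0.0193  0.0199]
```

Emit:
{"api": "send_rows", "payload": {"moves": [0, 0.001, -0.03, 0, 0, 0, 0, 0.001, -0.065, 0, 0, 0, 0, 0.001, -0.1, 0, 0, 0, 0, 0.001, -0.135, 0, 0, 0, 0, 0.001, -0.165, 0, 0, 0]}}

```text
clock: 12.48
tool_pos: [0.5782, -0.3374, 0.269]
eef_rot: [0.688, 0.726, -0.0, -0.001]
contact_force: [0.8, -0.0, -5.9]
opening: 0.116
```

Run:
```python
from h import *
plan([.5304,.0079,.26],-14)
```

```text
t 12.48 pos [ 0.5782 -0.3374  0.269 ] yang 3.09 tilt 0.13 open 0.116 F [ 0.8 -0.  -5.9] q [ 0.47  0.74 -0.01  1.41  0.01  0.99  0.5 ]
  shift mm [347.3 -29.1   9.3] rot [-0.13 -0.03 17.09] rows 8.4
  per row: [ 4.0700e-02 -3.4000e-03  1.1000e-03 -1.5400e-02 -3.7000e-03  2.0041e+00]
```

Emit:
{"api": "send_rows", "payload": {"moves": [0.02, -0.002, 0, 0, 0, 1, 0.055, -0.005, 0, 0, 0, 3, 0.09, -0.008, 0, 0, 0, 5, 0.125, -0.01, 0, 0, 0, 7, 0.16, -0.013, 0, 0, 0, 9]}}

```text
clock: 12.9
tool_pos: [0.5558, -0.1767, 0.2699]
eef_rot: [0.743, 0.669, -0.0, -0.001]
contact_force: [0.2, -0.2, -6.5]
opening: 0.114
```

Run:
```python
from h import *
plan([.5304,.0079,.26],-14)
```

```text
t 12.9 pos [ 0.5558 -0.1767  0.2699] yang -6.04 tilt 0.12 open 0.114 F [ 0.2 -0.2 -6.5] q [ 0.2   0.62  0.04  1.69 -0.04  0.83  0.16]
  shift mm [180.9 -44.6  10.2] rot [-0.12 -0.04  7.96] rows 4.5
  per row: [ 0.0362 -0.0089  0.002  -0.0232 -0.009   1.5927]
```

Emit:
{"api": "send_rows", "payload": {"moves": [0.038, -0.009, 0.001, 0, 0, 2, 0.076, -0.019, 0.003, 0, 0, 4, 0.114, -0.028, 0.005, 0, 0, 6, 0.15, -0.037, 0.008, 0, 0, 7.5, 0.178, -0.044, 0.01, 0, 0, 8]}}

```text
clock: 13.32
tool_pos: [0.5295, 0.009, 0.2608]
eef_rot: [0.788, 0.616, 0.0, -0.002]
contact_force: [0.5, 0.3, -6.5]
opening: 0.106
```

Emit:
{"api": "send_rows", "payload": {"moves": [0, 0, 0, 0, 0, 0, 0, 0, 0, 0, 0, 0, 0, 0, 0, 0, 0, 0, 0, 0, 0, 0, 0, 0, 0, 0, 0, 0, 0, 0]}}

```text
clock: 13.73
tool_pos: [0.5297, 0.007, 0.2611]
eef_rot: [0.789, 0.615, 0.0, -0.001]
contact_force: [-1.2, 1.2, -5.9]
opening: 0.11
```

Run:
```python
from h import *
p=imaging.snapshot('wrist');save(p,'w5')
w=cloud(p).reshape(-1,3);w=w[~np.isnan(w[:,0])]
s=r.get_state();P=np.array(s['tool_pos'])
B=np.linalg.norm(w[:,:2]-P[:2],axis=1)<.07
z0=P[2]-.066
for n,lo,hi in (('foot',z0+.004,z0+.014),('all',z0-.005,z0+.05)):
    m=B&(w[:,2]>lo)&(w[:,2]<hi);print(n,m.sum(),cv2.minAreaRect((w[m,:2]*1000).astype(np.float32)),np.percentile(w[m,2],[1,50,99])-z0)
plan([.5304,.0079,.19],-14)
```

```text
foot 5344 ((533.9249877929688, 25.56591033935547), (51.93515396118164, 44.033145904541016), 75.95000457763672) [0.00628807 0.00956284 0.01355087]
all 6361 ((533.9249877929688, 25.56591033935547), (51.93515396118164, 44.033145904541016), 75.95000457763672) [0.00041811 0.00968643 0.04911032]
t 13.78 pos [0.5297 0.0072 0.261 ] yang -14.1 tilt 0.18 open 0.11 F [-0.1  0.2 -5.9] q [-0.16  0.57  0.1   1.86 -0.09  0.71 -0.25]
  shift mm [ 0.7  0.7 71. ] rot [-0.14 -0.11 -0.1 ] rows 1.7
  per row: [ 0.0001  0.0001  0.0142 -0.0275 -0.0226 -0.019 ]
```

View pics/w5.png

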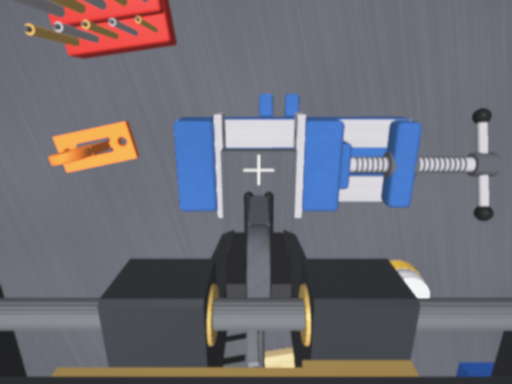

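The wrist view shows the blank level in the fingers, its visible cross at (258,170). The foot's fitted centre is (0.5293,0.0071) at 76°, which matches the TCP, and it hangs centred over the opening. I'll lower it gently.

Emit:
{"api": "send_rows", "payload": {"moves": [0.001, 0.001, 0.015, 0, 0, 0, 0.001, 0.001, 0.035, -0.1, -0.1, 0, 0.001, 0.001, 0.055, -0.1, -0.1, 0, 0.001, 0.001, 0.075, -0.1, -0.1, 0, 0.001, 0.001, 0.09, -0.1, -0.1, 0]}}

```text
clock: 14.2
tool_pos: [0.5306, 0.0071, 0.1696]
eef_rot: [0.789, 0.614, -0.001, -0.0]
contact_force: [-0.0, 0.5, -5.4]
opening: 0.102
```

Run:
```python
from h import *
plan([.5306,.0079,.111],-14)
```

```text
t 14.2 pos [0.5306 0.0071 0.1696] yang -14.19 tilt 0.08 open 0.102 F [-0.   0.5 -5.4] q [-0.15  0.71  0.08  1.94 -0.11  0.49 -0.24]
  shift mm [ 0.8 -0.1 58.6] rot [-0.08  0.02 -0.19] rows 1.4
  per row: [ 0.0002 -0.      0.0117 -0.0165  0.0035 -0.0384]
```

Emit:
{"api": "send_rows", "payload": {"moves": [0.001, 0, 0.01, 0, 0, -0.1, 0.001, 0, 0.02, 0, 0, -0.2, 0.001, 0, 0.03, 0, 0, -0.2, 0.001, 0, 0.038, 0, 0, -0.2, 0.001, 0, 0.045, 0, 0, -0.2]}}

```text
clock: 14.62
tool_pos: [0.5311, 0.0079, 0.1241]
eef_rot: [0.788, 0.616, -0.0, -0.0]
contact_force: [0.2, 0.7, -5.2]
opening: 0.107
```

Emit:
{"api": "send_rows", "payload": {"moves": [0, 0, 0.004, 0, 0, 0, 0, 0, 0.008, 0, 0, 0, 0, 0, 0.011, 0, 0, 0, 0, 0, 0.013, 0, 0, 0, 0, 0, 0.013, 0, 0, 0]}}

```text
clock: 15.03
tool_pos: [0.531, 0.0079, 0.111]
eef_rot: [0.788, 0.616, -0.0, -0.0]
contact_force: [-0.4, 0.7, -7.2]
opening: 0.111
```

Run:
```python
from h import *
plan([.5306,.0079,.111],-14)
p=imaging.snapshot('wrist');save(p,'w6')
s=imaging.snapshot('side');save(s,'s6');t=imaging.snapshot('top');save(t,'t6')
cv2.imwrite('pics/s6c.png',cv2.resize(cv2.cvtColor(s['image'][130:250,200:360],cv2.COLOR_RGB2BGR),None,fx=5,fy=5,interpolation=cv2.INTER_CUBIC))
w=cloud(p).reshape(-1,3);w=w[~np.isnan(w[:,0])]
a=np.radians(-14);ex=np.array([np.cos(a),np.sin(a)]);ey=np.array([-ex[1],ex[0]])
q=np.c_[w[:,:2]@ex,w[:,:2]@ey,w[:,2]];o=np.array([.5304,.0079]);q[:,:2]-=[o@ex,o@ey]
J=(q[:,2]>.061)&(q[:,2]<.071)&(abs(q[:,1])<.08)
for n,m in (('foot',(abs(q[:,0])<.032)&(q[:,2]>.045)&(q[:,2]<.062)&(q[:,1]<.06)&(q[:,1]>.0)),('fix',J&(q[:,0]<-.03)&(q[:,0]>-.06)),('mov',J&(q[:,0]>.03)&(q[:,0]<.05)),('bed',(abs(q[:,0])<.03)&(q[:,1]<.06)&(q[:,2]<.042)&(q[:,2]>.025))):
    print(n,m.sum(),np.percentile(q[m],[0,1,50,99,100],axis=0).round(4).tolist() if m.sum() else '')
    if m.sum()>9: print(cv2.minAreaRect((q[m,:2]*1000).astype(np.float32)))
```

```text
t 15.03 pos [0.531  0.0079 0.111 ] yang -14.0 tilt 0.06 open 0.111 F [-0.4  0.7 -7.2] q [-0.13  0.81  0.05  1.97 -0.11  0.36 -0.24]
  shift mm [-0.1 -0.4 -0. ] rot [-0.06  0.01 -0.  ] rows 0.0
  per row: [-0.     -0.0001 -0.     -0.0122  0.0024 -0.0009]
foot 5067 [[-0.0219, 0.0, 0.045], [-0.0214, 0.0006, 0.0479], [0.0, 0.0262, 0.0543], [0.0218, 0.0448, 0.0589], [0.0223, 0.045, 0.062]]
((0.1911144256591797, 22.500566482543945), (44.98318099975586, 44.193782806396484), 89.97554016113281)
fix 4780 [[-0.06, -0.0198, 0.061], [-0.0598, -0.0174, 0.0617], [-0.0482, 0.0195, 0.0656], [-0.0376, 0.0533, 0.0672], [-0.0373, 0.0547, 0.0679]]
((-48.694725036621094, 17.469486236572266), (74.44361114501953, 22.72328758239746), 89.84524536132812)
mov 2921 [[0.0369, -0.02, 0.061], [0.0372, -0.0172, 0.0615], [0.0428, 0.0205, 0.066], [0.0499, 0.0541, 0.0678], [0.05, 0.0548, 0.0686]]
((43.50389862060547, 17.372974395751953), (13.04712200164795, 74.77782440185547), 0.134817972779274)
bed 1732 [[-0.03, -0.0264, 0.0252], [-0.0298, -0.0218, 0.0263], [0.0, 0.0429, 0.0337], [0.0299, 0.0476, 0.0354], [0.03, 0.0478, 0.036]]
((-0.0010852813720703125, 10.689176559448242), (74.13551330566406, 59.99203872680664), 89.9959487915039)
```

View pics/w6.png

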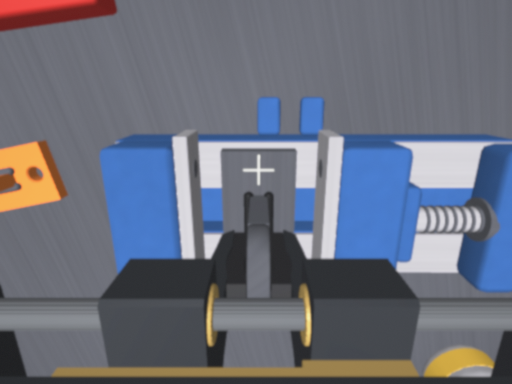

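View pics/s6c.png

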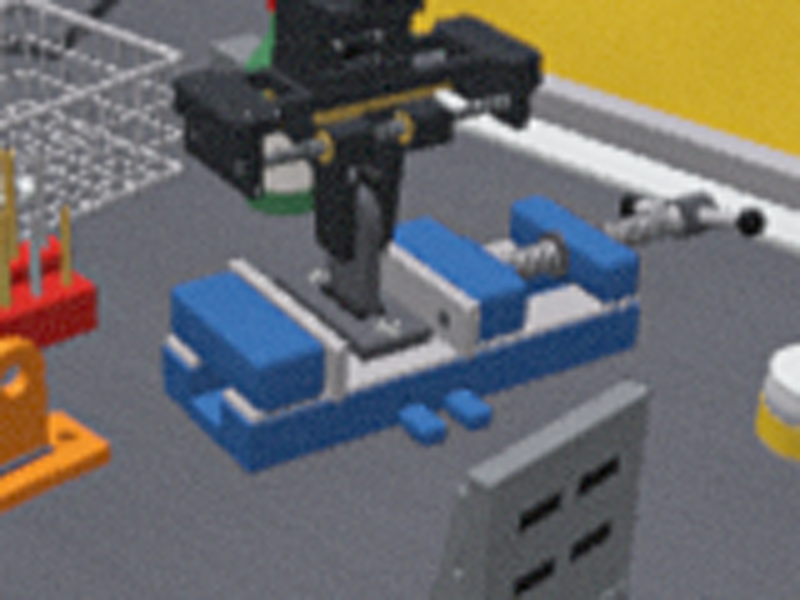

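Both views show the foot hovering centred between the jaws: foot top at 54.3 mm, bed at 33.7 mm, about 15 mm of clearance to each jaw, lengthwise error about 0. I'll let it settle, then check it again.

Emit:
{"api": "send_rows", "payload": {"moves": [0, 0, 0, 0, 0, 0, 0, 0, 0, 0, 0, 0, 0, 0, 0, 0, 0, 0, 0, 0, 0, 0, 0, 0, 0, 0, 0, 0, 0, 0]}}

```text
clock: 15.6
tool_pos: [0.5313, 0.0079, 0.1114]
eef_rot: [0.788, 0.616, -0.0, -0.0]
contact_force: [-0.3, 0.1, -6.6]
opening: 0.108
```

Emit:
{"api": "send_rows", "payload": {"moves": [0, 0, 0, 0, 0, 0, 0, 0, 0, 0, 0, 0, 0, 0, 0, 0, 0, 0, 0, 0, 0, 0, 0, 0, 0, 0, 0, 0, 0, 0]}}

```text
clock: 16.02
tool_pos: [0.5313, 0.0079, 0.1114]
eef_rot: [0.788, 0.616, -0.0, -0.0]
contact_force: [-0.8, 0.1, -5.3]
opening: 0.109
```

Run:
```python
from h import *
plan([.5306,.0079,.111],-14)
t=imaging.snapshot('top');save(t,'t7')
w=cloud(t).reshape(-1,3)
m=(w[:,2]>.01)&(w[:,2]<.07)&(abs(w[:,1]-.347)<.06)&(abs(w[:,0]-.528)<.04)
c=w[m];print('basket bracket foot',cv2.minAreaRect((c[(c[:,2]>.012)&(c[:,2]<.02),:2]*1000).astype(np.float32)))
print(r.get_state()['qd'].round(4)); print(r.finish_job()); print(r.get_state()['clock'])
```

```text
t 16.02 pos [0.5313 0.0079 0.1114] yang -14.01 tilt 0.02 open 0.109 F [-0.8  0.1 -5.3] q [-0.13  0.81  0.05  1.97 -0.11  0.36 -0.24]
  shift mm [-0.2 -0.6  0.4] rot [-0.02  0.   -0.01] rows 0.0
  per row: [-0.     -0.0001  0.0001 -0.0037  0.0004 -0.0014]
basket bracket foot ((527.9244995117188, 346.4662780761719), (44.172142028808594, 87.36982727050781), 1.154236912727356)
[ 0.001  -0.     -0.0009  0.0009 -0.0013  0.0008  0.0004]
the job is handed in; nothing more can be done
None
the job is handed in; nothing more can be done
```

I put the finished bracket in the wire basket and am holding the undrilled one between the open jaws. The job was handed in about 16 s into the 64 s allowed, and no verdict was reported.

- **Finished bracket:** it stands upright and released in the basket, about 2–3 mm from its centre.
- **Undrilled bracket:** by wrist-camera depth, the foot's underside is about 10.5 mm above the bed and its top is below the jaw tops. It is about 15 mm clear of each jaw face and within about 1 mm of mid-jaw.
- **Steadiness:** the bracket's angle is within about 0.2° of the jaws, the tool is tilted 0.02°, and the arm is still. The wrist reads only the bracket's weight, about 5–6 N.

While aligning over the finished bracket I turned about 1.2° the wrong way. I corrected that before gripping. The pictures I viewed on the way showed nothing else displaced, but I did not re-measure the other parts at the end. None of my checks failed or disagreed.

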